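Throw the latch behind the locker door with the bent rod

TASK

Take the bent steel rod from its forked rest, reach over the locker door with it and hook its hanging end behind the cross bar of the brass latch lever on the far side. Draw the lever right over towards the door and, with the rod, press it against its stop bolt with about 11 N for a second (it seats above 8 N and bends above 16 N); then lay the rod back in its rest as it was. Do not touch the latch with the gripper, do not knock the door, and leave the other things alone.

Things in the scene. Friction and masses are not known exactly. Their poses are not given: they have to be found in the camera images.
- door_top (a point): Middle of the top edge of the upright locker door, a fixed grey steel panel 260 mm wide (its y axis), 16 mm thick (its x axis) and 200 mm high, standing in two feet. x points level through the door to the far side, where the latch is; z up. The door stands turned by up to 0.2 rad about the vertical.
- latch_bar (a point): Centre of the round cross bar (62 mm along the door's y, 12 mm across) on top of the stirrup-shaped brass lever; moves with it, 173 to 180 mm above the slab. Two side bars (46 mm clear between them) run 70 mm down to a pivot fixed 58 mm beyond the door's mid-plane (door_top x), at y = 0, 90 mm below the door's top. Its bracket ends 123 mm above the slab, 70 mm beyond the mid-plane.
- latch (a joint): Lever angle, rad: 0 leans 0.4 away from the door, 0.8 leans 0.4 towards it; bar 58 + 70 sin(0.4 - angle) mm beyond the mid-plane. Starts at 0 to 0.2; stays where left. About 3 N at the bar moves it. A rigid steel stop bolt, screwed in by a different amount each time and not measured, halts it somewhere from 0.50 to 0.86. The force of the press counts the rod's friction on the bar too (up and down, as the bar swings).
- rod_grip (a point): Where to grip the loose bent steel rod (0.25 to 0.45 kg): centre of a flat-sided handle 16 mm wide (y) and 22 mm high (z) running along x from -100 to +60 mm. From there a round bar, 12 mm across, runs on to x = +150 mm, bends square and hangs straight down (-z) to z = -96 mm. In the rest it lies level, z up; from x = -50 to +50 mm the handle is clear on both sides.
- rod_tip (a point): Centre of the round end of the hanging leg of the rod (6 mm above its lowest point): x = +150, z = -90 mm from rod_grip, same axes. While the rod is pressed it may tilt a little in the fingers.
- rest_seat (a point): Where rod_grip lies, with the same axes, when the rod is in its rest: a fixed steel stand with two forks 110 mm apart along x, each 10 mm thick and 44 mm wide, with an open slot 23 mm wide (y) that widens upwards. Slot floors 114 mm above the slab (11 mm under this point), fork tops 146 mm. The rest stands left or right of the door, a parts tray on the other side.
- key: steel brake block retaining key, a flat bar 174 x 36 x 22 mm, lying loose; not to be disturbed
- pin: chrome spring pin, a slotted tube 70 mm long, 16 mm across, lying loose; not to be disturbed
- prybar: yellow steel pry bar 275 mm long, one end turned up 37 mm, lying loose; not to be disturbed
- block: brake block, 150 x 60 mm, 44 mm high, lying loose; not to be disturbed
- collar: iron collar 56 mm across, 24 mm high, lying loose in the tray; not to be disturbed
- bolt: short bolt with nut, 67 mm long, lying loose in the tray; not to be disturbed
Mind the look-alikes: they are no part of the job. What is shaped like the part that bears rest_seat but purple or white is not meant.

How it is judged:
By the outcome, as a careful person would: the job done as asked, in the order asked, and still so for the second after the job is handed in, with the robot touching nothing.
It also fails if it takes over 58 s, if anything falls off the work surface, if the arm or the gripper's body presses on something with over 40 N, if the wrist force passes 120 N, or if a joint passes its speed limit or range.

ROBOT

A 6-joint arm with a two-finger parallel gripper is mounted at the origin on the work surface. World frame = base frame: x ahead of the robot, y to its left, z up, the work surface at z = 0. Lengths are in m, angles in degrees, forces in N, time in s.
With the tool pointing down it reaches from about 0.275 to 0.85 m from the base axis. Payload 5.2 kg.
Tool frame: the origin (TCP) lies on the centre line of the jaws, within the pads' length; the fingertips stand 14 mm ahead of it and the grasp point (between the pads) lies 5 mm behind it; z points along the fingers, y is the line along which they close (so a half turn about z gives the same grasp; the last joint's range is limited). The gripper opens to 85 mm and grips with 20 to 120 N. Pads are 22 mm wide; open, the fingers measure 114 mm over their backs; the gripper's body (76 mm by 85 mm) begins 54 mm behind the grasp point. The pads swing forward as they close: fully open they stand 13 mm farther back than shut.
Start: joints at [52.666, 14.817, 87.949, -0, 77.235, -11.62], TCP at [0.239, 0.496, 0.224] pointing down, gripper open.
Joint ranges: [-179.93, 179.93], [-52.35, 119.4], [10.71, 147.94], [-69.91, 249.91], [12.55, 155.21], [-178.61, 178.61]. Speed limits (degrees/s): [147.25, 147.25, 180, 180, 180, 180].

INTERFACE

Orientations are given as a 3x3 rotation matrix whose columns are the frame's x, y, z axes.
In Python, from cell import manip, cams gives the robot as it stands.
- The arm moves only by the tool send_rows, never from a script. Its argument "plan" is a list of rows, each an object of numbers: "tx", "ty", "tz": the shift along the tool's x, y, z in mm; "spin": the turn about the tool's z in rad; "fingers": the opening, from -1 (shut) to 1 (fully open). In form: [{"tx": .., "ty": .., "tz": .., "spin": .., "fingers": ..}, ...]. A call has 1 to 12 rows; each row is the pose to reach, as a shift and turn from the pose commanded when the call began, along the tool's axes at that moment; what a row does not reach only later rows make up. A row lasts 1/12 s, in which the tool goes at most 41.7 mm and 7.16 degrees, less where a joint would pass 70% of its speed; a pose out of reach is approached as far as the arm can. A call with a gripper value outside its range is refused whole. The fingers move at their own pace and stop on an object; the grip force is fixed at half the most. Time passes only in rows, so rows that repeat a pose let the fingers close. It gives the time, the measured TCP pose, the force, the opening and the grip force at its end, in the units of the state.
- manip.read_state(): the state, without advancing time (a new reading comes with each control period).
- cams.get_image(name): name is "side" or "top"; returns the picture (400x640x3 uint8, red, green, blue); there is no depth.
- cams.camera_info(name): a dict with "fx", "fy", "cx", "cy" (pixels), "R" (3x3) and "t" (3): a world point X has camera coordinates R X + t. Camera axes: x right, y down, z forward; pixel columns grow to the right and rows downward; lengths in m; the calibration is good to about 2 mm. A picture is of the moment at which its call begins. camera_info takes no time and is no camera call.
- manip.job_done(): hands the job in; it is judged then, once.
Trained networks look in the newest picture that a camera, given by its name, has taken for a name from the list of things; names that differ only in an ending like _2 or _b are one class to them, and where a whole thing is asked for, a point or a joint stands for the part that bears it (a point fixed in the world has none). Each returns a list of dicts, best first, with "conf" (0 to 1); they miss things now and then, are a little off and sometimes report something else, mostly with a low value. They report only what shows in the picture. A call takes as long as a camera call. They do not tell look-alikes from the thing itself.
- cams.spot_in(camera, query): "extent" ([centre column, centre row, width, height] in pixels, round what is visible of it).
- cams.outline_of(camera, query): "pixels" (400x640 bool, what is visible of it) and "extent" ([centre column, centre row, width, height] in pixels, round what is visible of it).
The state is a dict: "time": time; "qpos": joint angles; "qd": joint speeds; "joint_torque": joint torques, N m; "tool_pos": TCP position; "tool_rot": TCP orientation; "force": force on the tool from outside, world axes, zero at the start; "ft_torque": the same for the moment, N m; "finger_gap": opening from 0.0 (shut) to 1.0 (fully open); "grip_force": force on a finger pad.
Only numpy, scipy, OpenCV 4.12 (cv2) and the standard library are available. Lean on these libraries where they do the work, as an engineer would, in place of code of your own. Each camera call takes 0.05 s, during which the arm holds its last target. There are 200 camera calls.

## Working session

There is one attempt and no reset: what is moved stays moved. The work goes in short steps, Python scripts to look and compute and a tool call to move; the robot and the scene stay as the last step left them, time stands still between calls to the robot, and variables do not carry over. Pictures are saved under pics/ and viewed, at most 10 in all, crops included, and the job is handed in when it is done.

Besides the shell and the picture viewer there is one more tool, called after "Request:" by a JSON object that holds its "fn" and its "kwargs", one argument or row to a line. send_rows: Moves the arm, as the interface text tells. Its arguments: {"type":"object","properties":{"plan":{"type":"array"}},"required":["plan"]}

```bash
mkdir -p pics; python3 - <<'E'
from cell import manip,cams
import cv2,numpy as np
s=manip.read_state();print(s['time'],s['tool_pos'],s['tool_rot'],s['finger_gap'])
for c in('side','top'):
    cv2.imwrite(f'pics/{c}0.png',cams.get_image(c)[:,:,::-1]);i=cams.camera_info(c);print(c,{k:np.round(v,4).tolist() for k,v in i.items()})
    for q in('door_top','latch','latch_bar','rod_grip','rest_seat','rod_tip'):
        try:print(q,[(np.round(d['extent']).tolist(),round(d['conf'],2)) for d in cams.spot_in(c,q)])
        except Exception as e:print(q,e)
E
```

```text
0.0 [0.23828532 0.49508962 0.22275083] [[-9.00974810e-01  4.33869934e-01 -1.12736750e-03]
 [ 4.33871247e-01  9.00973630e-01 -1.50309919e-03]
 [ 3.63578842e-04 -1.84338685e-03 -9.99998235e-01]] 1.0016589461616385
side {'fx': 407.3168, 'fy': 407.3168, 'cx': 322.8982, 'cy': 201.8588, 'R': [[0.2473, -0.9689, -0.0019], [-0.6134, -0.155, -0.7744], [0.75, 0.1927, -0.6327]], 't': [-0.2883, 0.4063, 0.9577]}
door_top [([275.0, 198.0, 86.0, 72.0], 0.87)]
latch [([370.0, 229.0, 22.0, 55.0], 0.68), ([278.0, 168.0, 14.0, 11.0], 0.45)]
latch_bar []
rod_grip [([371.0, 229.0, 20.0, 54.0], 0.72)]
rest_seat [([410.0, 292.0, 40.0, 82.0], 0.91), ([509.0, 293.0, 58.0, 80.0], 0.8), ([366.0, 246.0, 35.0, 71.0], 0.71), ([309.0, 275.0, 30.0, 73.0], 0.61), ([171.0, 225.0, 20.0, 14.0], 0.47)]
rod_tip [([372.0, 225.0, 21.0, 61.0], 0.65)]
top {'fx': 394.7399, 'fy': 394.7399, 'cx': 323.7428, 'cy': 197.2477, 'R': [[0.0052, -0.9999, -0.0103], [-0.9983, -0.0046, -0.0586], [0.0585, 0.0106, -0.9982]], 't': [-0.1643, 0.5291, 1.5553]}
door_top [([280.0, 187.0, 72.0, 45.0], 0.61)]
latch [([279.0, 169.0, 20.0, 13.0], 0.58)]
latch_bar [([276.0, 171.0, 23.0, 14.0], 0.56)]
rod_grip [([365.0, 211.0, 2.0, 75.0], 0.74)]
rest_seat [([330.0, 256.0, 25.0, 38.0], 0.95), ([403.0, 252.0, 24.0, 37.0], 0.82), ([364.0, 216.0, 23.0, 38.0], 0.62), ([466.0, 238.0, 35.0, 42.0], 0.57)]
rod_tip [([367.0, 210.0, 3.0, 66.0], 0.8)]
```

```bash
python3 - <<'E'
import cv2
a=cv2.imread('pics/side0.png')[110:350,200:520];b=cv2.imread('pics/top0.png')[110:310,220:500]
cv2.imwrite('pics/side0z.png',cv2.resize(a,(800,600),interpolation=cv2.INTER_CUBIC))
cv2.imwrite('pics/top0z.png',cv2.resize(b,(784,560),interpolation=cv2.INTER_CUBIC))
E
```

```text
(no output)
```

View pics/side0z.png

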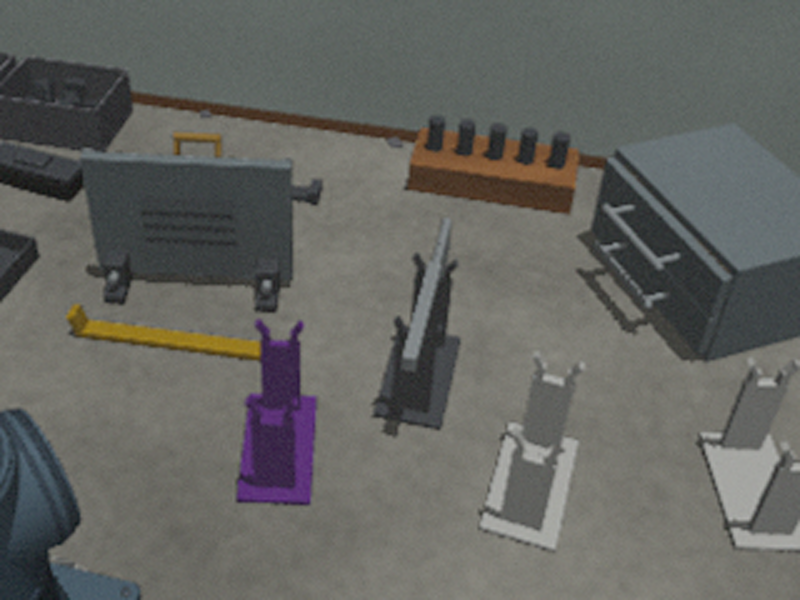

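View pics/top0z.png

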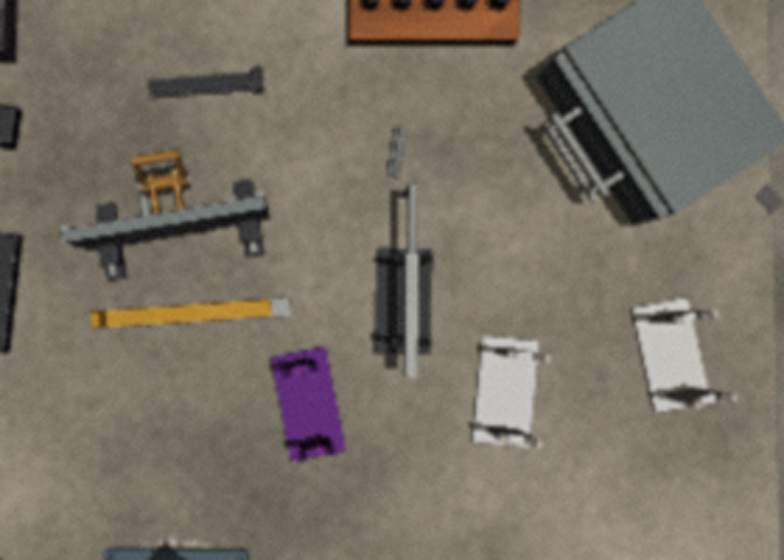

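The side view shows the rod in the dark rest, at zoomed (395–450, 220–420). The door top runs (83,152)–(292,162), with the brass lever behind it at (197,140). In the top view the handle runs (411,377)–(411,250), the bar continues to (411,185), and the door top runs (65,235)–(267,203). The purple and white rests are decoys.

```bash
cat > h.py <<'E'
from cell import manip,cams
import cv2,numpy as np
def proj(c,X):
    i=cams.camera_info(c);P=np.atleast_2d(X)@np.array(i['R']).T+np.array(i['t'])
    return np.c_[i['fx']*P[:,0]/P[:,2]+i['cx'],i['fy']*P[:,1]/P[:,2]+i['cy']]
def onz(c,uv,z):
    i=cams.camera_info(c);R=np.array(i['R']);C=-R.T@np.array(i['t'])
    d=R.T@np.array([(uv[0]-i['cx'])/i['fx'],(uv[1]-i['cy'])/i['fy'],1]);return C+d*(z-C[2])/d[2]
def Rz(a):return np.array([[np.cos(a),-np.sin(a),0],[np.sin(a),np.cos(a),0],[0,0,1]])
E
python3 - <<'E'
from h import *
np.set_printoptions(precision=4,suppress=True)
T=lambda u,v:(220+(u+.5)/2.8-.5,110+(v+.5)/2.8-.5)
S=lambda u,v:(200+(u+.5)/2.5-.5,110+(v+.5)/2.5-.5)
print('rod top: rear,step,front',*[onz('top',T(*p),z) for p,z in(((411,377),.136),((411,250),.136),((412,184),.131))])
print('rod side: rear,front',onz('side',S(411,366),.136),onz('side',S(446,220),.131))
print('door top L,R',onz('top',T(64,235),.2),onz('top',T(267,204),.2))
print('door side L,R near edge',onz('side',S(84,156),.2),onz('side',S(292,164),.2))
print('bar top L,R',onz('top',T(134,159),.178),onz('top',T(184,155),.178),'side',onz('side',S(175,136),.178),onz('side',S(220,137),.178))
for c in('top','side'):
    cams.get_image(c)
    for q in('rod_grip','latch','door_top'):
        for o in cams.outline_of(c,q)[:1]:
            m=o['pixels'];print(c,q,o['conf'],m.sum(),cv2.minAreaRect(np.argwhere(m)[:,::-1].astype(np.float32)))
# bright-profile of rod rows in the top image, and enlarged crops
g=cams.get_image('top').astype(float).mean(2)
for r in range(174,248,5):
    print(r,g[r,358:374].astype(int))
E
```

```text
rod top: rear,step,front [ 0.3518 -0.3194  0.136 ] [ 0.5172 -0.3196  0.136 ] [ 0.6046 -0.3215  0.131 ]
rod side: rear,front [ 0.3408 -0.322   0.136 ] [ 0.5992 -0.3214  0.131 ]
door top L,R [0.5305 0.1219 0.2   ] [ 0.5707 -0.1328  0.2   ]
door side L,R near edge [0.5283 0.1208 0.2   ] [ 0.5745 -0.1312  0.2   ]
bar top L,R [0.6299 0.0386 0.178 ] [ 0.6353 -0.0254  0.178 ] side [0.6274 0.0406 0.178 ] [ 0.6395 -0.0168  0.178 ]
top rod_grip 0.57 338 ((366.0, 210.5), (67.0, 6.0), 90.0)
top latch 0.66 151 ((276.1500244140625, 170.4499969482422), (14.230247497558594, 17.076295852661133), 71.56504821777344)
top door_top 0.64 1357 ((277.7485656738281, 184.58535766601562), (43.52295684814453, 74.31413269042969), 80.34010314941406)
side rod_grip 0.88 369 ((370.2579040527344, 227.07162475585938), (7.065798759460449, 62.0933837890625), 15.52410888671875)
side latch 0.41 70 ((278.8282775878906, 165.24905395507812), (17.445981979370117, 6.695816993713379), 10.619654655456543)
side door_top 0.81 4290 ((274.0, 198.5), (71.0, 84.0), 90.0)
174 [116 115 111 112 113 122 123 120 114 108 110 113 118 120 120 
[... 284 characters left out ...]

199 [ 64  41  31  36  64  75  71  82 116 130 104  83  75  73  63  74]
204 [ 24  19  13  15  26  24  60 132 157 163 158 101  41  39  52  59]
209 [ 42  25  25  30  51  55  71 136 160 163 155 101  56  60  58  68]
214 [ 40  28  26  32  51  53  71 138 155 159 157 105  64  58  57  71]
219 [ 39  29  22  29  44  54  75 144 161 165 152 112  65  61  59  81]
224 [ 42  27  27  34  50  51  76 143 165 166 159 110  67  58  58  80]
229 [ 34  21  20  28  36  42  71 141 164 164 160 103  63  56  63  77]
234 [ 36  22  23  28  47  53  74 140 163 162 138  87  61  54  54  72]
239 [ 50  48  45  63 107 114 100 143 163 163 145 126 123 123 121 123]
244 [122 128 125 121 125 119 111 130 147 151 142 127 115 120 112 116]
```

Request:
{"fn": "send_rows", "kwargs": {
  "plan": [
    {"tx":0,"ty":0,"tz":-40,"spin":0,"fingers":1},
    {"tx":-25,"ty":-30,"tz":-60,"spin":-0.1,"fingers":1},
    {"tx":-50,"ty":-60,"tz":-75,"spin":-0.2,"fingers":1},
    {"tx":-76,"ty":-90,"tz":-75,"spin":-0.3,"fingers":1},
    {"tx":-102,"ty":-120,"tz":-75,"spin":-0.4,"fingers":1},
    {"tx":-128,"ty":-151,"tz":-75,"spin":-0.45,"fingers":1},
    {"tx":-154,"ty":-182,"tz":-75,"spin":-0.45,"fingers":1},
    {"tx":-180,"ty":-213,"tz":-75,"spin":-0.45,"fingers":1},
    {"tx":-206,"ty":-244,"tz":-75,"spin":-0.45,"fingers":1},
    {"tx":-232,"ty":-275,"tz":-75,"spin":-0.45,"fingers":1},
    {"tx":-258,"ty":-306,"tz":-75,"spin":-0.45,"fingers":1},
    {"tx":-284,"ty":-336,"tz":-75,"spin":-0.45,"fingers":1}
  ]
}}

```text
time: 2.15
tool_pos: [0.3485, 0.0677, 0.299]
tool_rot: [[-1.0, -0.001, 0.001], [-0.001, 1.0, -0.0], [-0.001, -0.0, -1.0]]
force: [1.3, 0.8, -0.2]
finger_gap: 0.997
grip_force: 0.0
```

```bash
cat >> h.py <<'E'
def to(x,y,z,yaw):
    """tx,ty,tz,spin from here to TCP (x,y,z), tool y axis at world angle yaw"""
    s=manip.read_state();R=np.array(s['tool_rot']);p=np.array(s['tool_pos'])
    d=R.T@(np.array([x,y,z])-p)*1000;a=np.arctan2(R[1,1],R[0,1])
    print('t',round(s['time'],2),'pos',np.round(p,4),'yaw',round(a,4),'F',np.round(s['force'],2),'M',np.round(s['ft_torque'],2),'gap',round(s['finger_gap'],3),'-> t',np.round(d,1),'spin',round(a-yaw,4))
E
python3 -c "
from h import *
to(.45,-.321,.2,np.pi/2)"
```

```text
t 2.15 pos [0.3485 0.0677 0.299 ] yaw 1.5723 F [ 1.34  0.77 -0.22] M [ 0.03 -0.06 -0.01] gap 0.997 -> t [-100.7 -388.9   99.2] spin 0.0015
```

Request:
{"fn": "send_rows", "kwargs": {
  "plan": [
    {"tx":-10,"ty":-40,"tz":0,"spin":0,"fingers":1},
    {"tx":-20,"ty":-80,"tz":0,"spin":0,"fingers":1},
    {"tx":-30,"ty":-120,"tz":0,"spin":0,"fingers":1},
    {"tx":-40,"ty":-160,"tz":0,"spin":0,"fingers":1},
    {"tx":-50,"ty":-200,"tz":0,"spin":0,"fingers":1},
    {"tx":-60,"ty":-240,"tz":0,"spin":0,"fingers":1},
    {"tx":-70,"ty":-280,"tz":0,"spin":0,"fingers":1},
    {"tx":-80,"ty":-320,"tz":0,"spin":0,"fingers":1},
    {"tx":-90,"ty":-355,"tz":20,"spin":0,"fingers":1},
    {"tx":-97,"ty":-380,"tz":50,"spin":0,"fingers":1},
    {"tx":-100,"ty":-390,"tz":80,"spin":0,"fingers":1},
    {"tx":-100,"ty":-390,"tz":90,"spin":0,"fingers":1}
  ]
}}

```text
time: 3.15
tool_pos: [0.4477, -0.3214, 0.2036]
tool_rot: [[-1.0, 0.001, -0.005], [0.001, 1.0, 0.005], [0.005, 0.005, -1.0]]
force: [0.8, 1.3, -0.4]
finger_gap: 0.998
grip_force: 0.0
```

```bash
python3 - <<'E'
from h import *
to(.449,-.321,.12,np.pi/2)
a=cams.get_image('side')[190:310,330:430,::-1];cv2.imwrite('pics/g1.png',cv2.resize(a,(500,600),interpolation=cv2.INTER_CUBIC))
E
```

```text
t 3.15 pos [ 0.4477 -0.3214  0.2036] yaw 1.5693 F [ 0.8   1.26 -0.44] M [ 0.03  0.04 -0.02] gap 0.998 -> t [-1.7 -0.  83.6] spin -0.0015
```

View pics/g1.png

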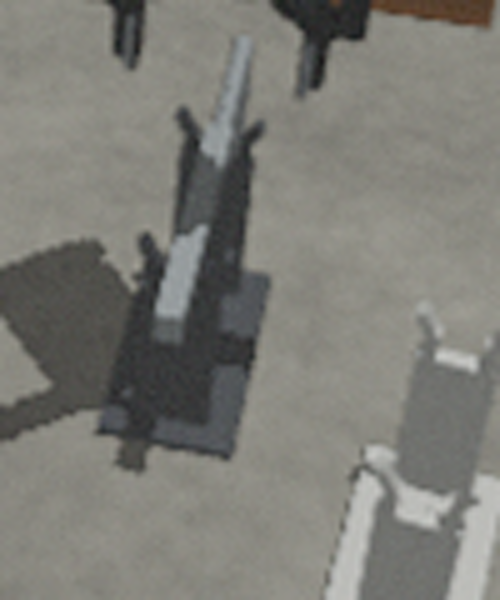

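The fingers straddle the handle, whose rear end is at crop (170,320), so x of rod_grip is about 0.450.

Request:
{"fn": "send_rows", "kwargs": {
  "plan": [
    {"tx":-1,"ty":0,"tz":30,"spin":0,"fingers":1},
    {"tx":-1,"ty":0,"tz":60,"spin":0,"fingers":1},
    {"tx":-1,"ty":0,"tz":84,"spin":0,"fingers":0.5},
    {"tx":-1,"ty":0,"tz":84,"spin":0,"fingers":0},
    {"tx":-1,"ty":0,"tz":84,"spin":0,"fingers":-0.3},
    {"tx":-1,"ty":0,"tz":84,"spin":0,"fingers":-1},
    {"tx":-1,"ty":0,"tz":84,"spin":0,"fingers":-1},
    {"tx":-1,"ty":0,"tz":84,"spin":0,"fingers":-1},
    {"tx":-1,"ty":0,"tz":84,"spin":0,"fingers":-1},
    {"tx":-1,"ty":0,"tz":84,"spin":0,"fingers":-1},
    {"tx":-1,"ty":0,"tz":84,"spin":0,"fingers":-1},
    {"tx":-1,"ty":0,"tz":84,"spin":0,"fingers":-1}
  ]
}}

```text
time: 4.2
tool_pos: [0.4513, -0.3206, 0.1272]
tool_rot: [[-1.0, -0.001, 0.003], [-0.001, 1.0, -0.002], [-0.003, -0.002, -1.0]]
force: [0.3, 2.4, 7.3]
finger_gap: 0.139
grip_force: 58.7
```

```bash
python3 -c "
from h import *
to(.449,-.321,.33,np.pi/2)"
```

```text
t 4.2 pos [ 0.4513 -0.3206  0.1272] yaw 1.572 F [0.3  2.44 7.3 ] M [ 0.43  0.06 -0.01] gap 0.139 -> t [   1.7   -0.8 -202.8] spin 0.0012
```

Request:
{"fn": "send_rows", "kwargs": {
  "plan": [
    {"tx":0,"ty":0,"tz":-15,"spin":0,"fingers":-1},
    {"tx":0,"ty":0,"tz":-40,"spin":0,"fingers":-1},
    {"tx":0,"ty":0,"tz":-70,"spin":0,"fingers":-1},
    {"tx":0,"ty":0,"tz":-105,"spin":0,"fingers":-1},
    {"tx":0,"ty":0,"tz":-140,"spin":0,"fingers":-1},
    {"tx":0,"ty":0,"tz":-175,"spin":0,"fingers":-1},
    {"tx":0,"ty":0,"tz":-205,"spin":0,"fingers":-1},
    {"tx":0,"ty":0,"tz":-220,"spin":0,"fingers":-1},
    {"tx":0,"ty":0,"tz":-225,"spin":0,"fingers":-1},
    {"tx":0,"ty":0,"tz":-225,"spin":0,"fingers":-1}
  ]
}}

```text
time: 5.03
tool_pos: [0.4503, -0.3205, 0.3512]
tool_rot: [[-1.0, -0.001, 0.002], [-0.001, 1.0, -0.002], [-0.002, -0.002, -1.0]]
force: [-0.2, 0.7, -4.4]
finger_gap: 0.137
grip_force: 60.0
```

```bash
python3 -c "
from h import *
to(.5086,-.0127,.352,np.pi/2+.165)"
```

```text
t 5.03 pos [ 0.4503 -0.3205  0.3512] yaw 1.572 F [-0.22  0.71 -4.36] M [-0.01  0.1  -0.04] gap 0.137 -> t [-58.6 307.7  -1.4] spin -0.1638
```

Request:
{"fn": "send_rows", "kwargs": {
  "plan": [
    {"tx":-3,"ty":15,"tz":0,"spin":-0.01,"fingers":-1},
    {"tx":-8,"ty":42,"tz":0,"spin":-0.03,"fingers":-1},
    {"tx":-14,"ty":75,"tz":0,"spin":-0.05,"fingers":-1},
    {"tx":-21,"ty":112,"tz":0,"spin":-0.07,"fingers":-1},
    {"tx":-28,"ty":150,"tz":0,"spin":-0.09,"fingers":-1},
    {"tx":-35,"ty":188,"tz":0,"spin":-0.11,"fingers":-1},
    {"tx":-42,"ty":225,"tz":0,"spin":-0.13,"fingers":-1},
    {"tx":-49,"ty":258,"tz":0,"spin":-0.145,"fingers":-1},
    {"tx":-54,"ty":285,"tz":0,"spin":-0.155,"fingers":-1},
    {"tx":-58,"ty":302,"tz":0,"spin":-0.164,"fingers":-1},
    {"tx":-59,"ty":308,"tz":0,"spin":-0.164,"fingers":-1},
    {"tx":-59,"ty":308,"tz":0,"spin":-0.164,"fingers":-1}
  ]
}}

```text
time: 6.03
tool_pos: [0.5079, -0.0101, 0.3478]
tool_rot: [[-0.986, -0.167, -0.004], [-0.167, 0.986, 0.001], [0.003, 0.002, -1.0]]
force: [-0.2, -0.3, -3.9]
finger_gap: 0.134
grip_force: 59.6
```

```bash
python3 - <<'E'
from h import *
to(.5086,-.0127,.23,np.pi/2+.165)
a=cams.get_image('side')[110:230,210:370,::-1];b=cams.get_image('top')[130:220,230:350,::-1]
cv2.imwrite('pics/h1.png',cv2.resize(a,(800,600),interpolation=cv2.INTER_CUBIC))
cv2.imwrite('pics/h1t.png',cv2.resize(b,(800,600),interpolation=cv2.INTER_CUBIC))
E
```

```text
t 6.03 pos [ 0.5079 -0.0101  0.3478] yaw 1.739 F [-0.23 -0.31 -3.87] M [-0.02  0.15  0.04] gap 0.134 -> t [ -0.6  -2.9 117.8] spin 0.0032
```

View pics/h1.png

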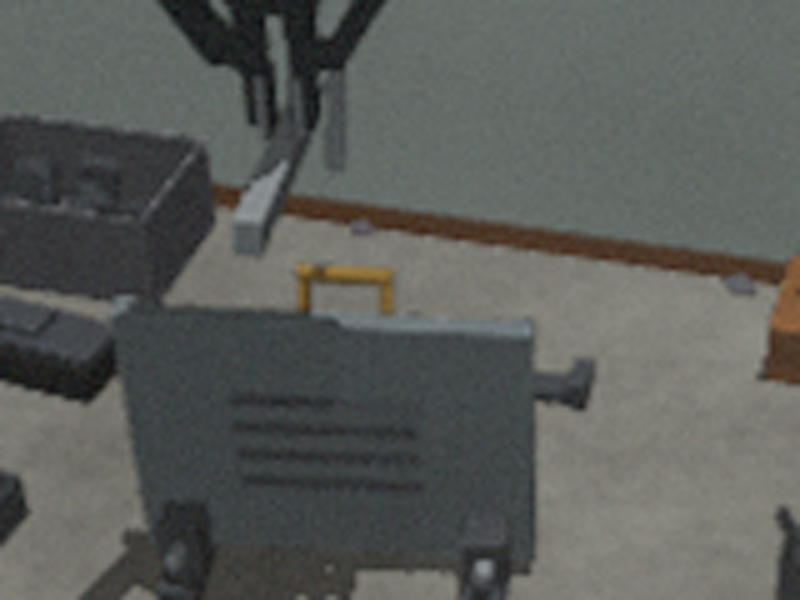

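View pics/h1t.png

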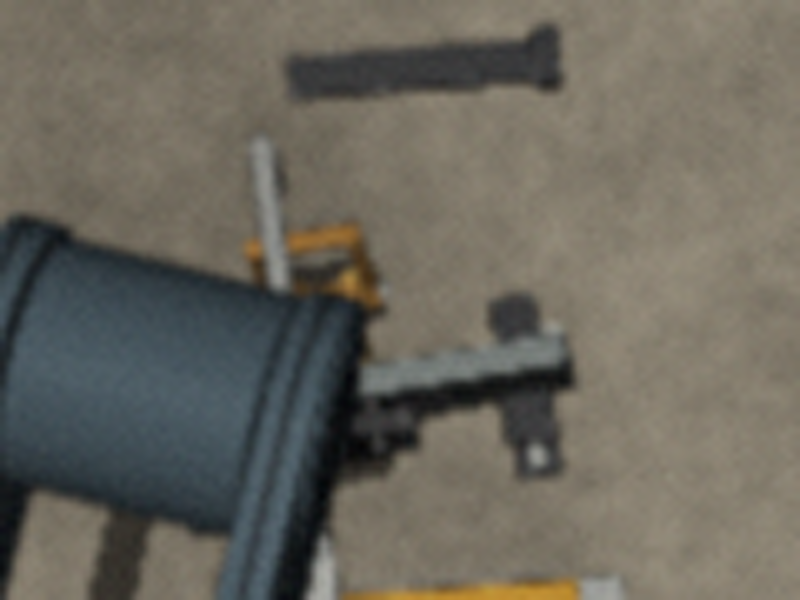

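Side view: the leg's lower end is at crop (336,168) and the bar runs (298,268)–(392,274). Top view: the rod's front end is at crop (261,140) and the bar runs (248,248)–(358,234).

```bash
python3 - <<'E'
from h import *
np.set_printoptions(precision=4,suppress=True)
k=600/90
T=lambda u,v:(230+(u+.5)/k-.5,130+(v+.5)/k-.5)
S=lambda u,v:(210+(u+.5)/5-.5,110+(v+.5)/5-.5)
p=np.array([.5079,-.0101,.3478]);D=np.array([.552,-.0055]);A=Rz(.165)[:2,:2]
def pr(n,X):print(n,X[:2],'door frame',A.T@(X[:2]-D))
pr('front end top',onz('top',T(261,138),.352))
for r in((268,140),(273,200),(278,270)):pr('bar axis',onz('top',T(*r),.352))
pr('leg bottom side',onz('side',S(336,169),.250)); print('pred bottom',proj('side',np.r_[p[:2]+Rz(.165)[:2,:2]@[.149,0],.25]), S(336,169))
for c,a,b in(('top',T(248,248),T(358,234)),('side',S(298,268),S(392,274))):
    for q in(a,b):pr('bar '+c,onz(c,q,.180))
for q in((115,305),(535,322)):pr('door side near top edge',onz('side',S(*q),.2))
for q in((570,338),(572,365)):pr('door top R',onz('top',T(*q),.2))
E
```

```text
front end top [0.6574 0.0086] door frame [ 0.1063 -0.0034]
bar axis [0.6565 0.0053] door frame [ 0.1048 -0.0065]
bar axis [0.6279 0.0026] door frame [ 0.0762 -0.0045]
bar axis [ 0.5947 -0.0002] door frame [ 0.043  -0.0018]
leg bottom side [0.6433 0.0163] door frame [0.0937 0.0065]
pred bottom [[278.5784 141.6362]] (276.8, 143.4)
bar top [0.6285 0.041 ] door frame [0.0831 0.0333]
bar top [ 0.6363 -0.0181] door frame [ 0.0811 -0.0262]
bar side [0.6291 0.0428] door frame [0.084 0.035]
bar side [ 0.6375 -0.0186] door frame [ 0.0822 -0.027 ]
door side near top edge [0.5352 0.1263] door frame [0.0051 0.1327]
door side near top edge [ 0.5812 -0.1298] door frame [ 0.0083 -0.1274]
door top R [ 0.5786 -0.1329] door frame [ 0.0054 -0.1301]
door top R [ 0.5644 -0.1341] door frame [-0.0089 -0.1288]
```

Request:
{"fn": "send_rows", "kwargs": {
  "plan": [
    {"tx":-6,"ty":0,"tz":0,"spin":0,"fingers":-1},
    {"tx":-10,"ty":0,"tz":8,"spin":0,"fingers":-1},
    {"tx":-10,"ty":0,"tz":24,"spin":0,"fingers":-1},
    {"tx":-10,"ty":0,"tz":44,"spin":0,"fingers":-1},
    {"tx":-10,"ty":0,"tz":64,"spin":0,"fingers":-1},
    {"tx":-10,"ty":0,"tz":84,"spin":0,"fingers":-1},
    {"tx":-10,"ty":0,"tz":102,"spin":0,"fingers":-1},
    {"tx":-10,"ty":0,"tz":114,"spin":0,"fingers":-1},
    {"tx":-10,"ty":0,"tz":120,"spin":0,"fingers":-1},
    {"tx":-10,"ty":0,"tz":120,"spin":0,"fingers":-1},
    {"tx":-10,"ty":0,"tz":120,"spin":0,"fingers":-1},
    {"tx":-10,"ty":0,"tz":120,"spin":0,"fingers":-1}
  ]
}}

```text
time: 7.13
tool_pos: [0.5195, -0.011, 0.2305]
tool_rot: [[-0.986, -0.164, 0.002], [-0.164, 0.986, -0.0], [-0.002, -0.001, -1.0]]
force: [0.1, -0.3, -3.8]
finger_gap: 0.133
grip_force: 59.9
```

```bash
python3 - <<'E'
from h import *
to(.5086,-.0127,.23,np.pi/2+.165)
a=cams.get_image('side')[110:230,210:370,::-1];cv2.imwrite('pics/h2.png',cv2.resize(a,(800,600),interpolation=cv2.INTER_CUBIC))
E
```

```text
t 7.13 pos [ 0.5195 -0.011   0.2305] yaw 1.7355 F [ 0.1  -0.26 -3.83] M [-0.04  0.12  0.  ] gap 0.133 -> t [11.   0.1  0.5] spin -0.0003
```

View pics/h2.png

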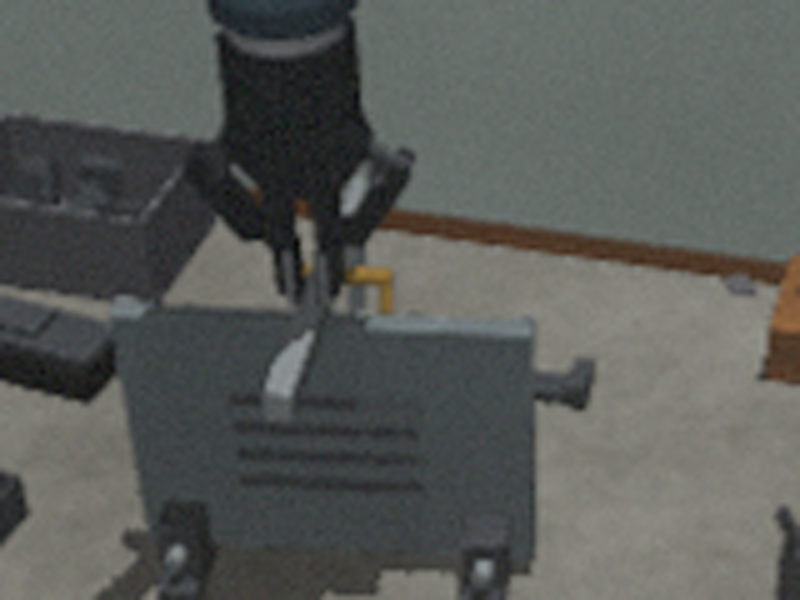

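The leg, at (357,290), hangs behind the bar and between the side bars (305 and 388). I can start drawing.

Request:
{"fn": "send_rows", "kwargs": {
  "plan": [
    {"tx":3,"ty":0,"tz":0,"spin":0,"fingers":-1},
    {"tx":7,"ty":0,"tz":0,"spin":0,"fingers":-1},
    {"tx":11,"ty":0,"tz":0,"spin":0,"fingers":-1},
    {"tx":15,"ty":0,"tz":0,"spin":0,"fingers":-1},
    {"tx":19,"ty":0,"tz":0,"spin":0,"fingers":-1},
    {"tx":23,"ty":0,"tz":0,"spin":0,"fingers":-1},
    {"tx":27,"ty":0,"tz":0,"spin":0,"fingers":-1},
    {"tx":30,"ty":0,"tz":0,"spin":0,"fingers":-1}
  ]
}}

```text
time: 7.85
tool_pos: [0.4892, -0.0155, 0.2299]
tool_rot: [[-0.986, -0.164, 0.001], [-0.164, 0.986, 0.0], [-0.001, -0.0, -1.0]]
force: [3.1, 0.8, -4.7]
finger_gap: 0.132
grip_force: 59.9
```

```bash
cat >> h.py <<'E'
def f():
    s=manip.read_state();F=np.array(s['force'])-[.1,-.26,-3.83];p=np.array(s['tool_pos'])
    d=Rz(.165).T@(p-[.552,-.0055,0]);L=Rz(.165).T@F
    print('t',round(s['time'],2),'leg x nominal',round(150+1000*d[0]-1,1),'z',p[2],'F door',np.round(L,2),'|F|',round(np.hypot(L[0],L[2]),2),'M',np.round(s['ft_torque'],2),'rot',np.round(np.array(s['tool_rot'])[:,2],3))
E
python3 -c "
from h import *
f()"
```

```text
t 7.85 leg x nominal 85.4 z 0.22985192924642078 F door [ 3.12  0.59 -0.92] |F| 3.25 M [ 0.07 -0.51 -0.04] rot [ 0.001  0.    -1.   ]
```

Request:
{"fn": "send_rows", "kwargs": {
  "plan": [
    {"tx":3,"ty":0,"tz":0,"spin":0,"fingers":-1},
    {"tx":6,"ty":0,"tz":0,"spin":0,"fingers":-1},
    {"tx":9,"ty":0,"tz":0,"spin":0,"fingers":-1},
    {"tx":12,"ty":0,"tz":0,"spin":0,"fingers":-1},
    {"tx":14,"ty":0,"tz":0,"spin":0,"fingers":-1},
    {"tx":16,"ty":0,"tz":0,"spin":0,"fingers":-1}
  ]
}}

```text
time: 8.35
tool_pos: [0.4731, -0.0182, 0.2297]
tool_rot: [[-0.986, -0.164, 0.0], [-0.164, 0.986, -0.0], [-0.0, -0.0, -1.0]]
force: [2.6, 0.1, -5.1]
finger_gap: 0.136
grip_force: 60.5
```

```bash
python3 -c "
from h import *
f()"
```

```text
t 8.35 leg x nominal 69.1 z 0.2296743909288492 F door [ 2.49 -0.06 -1.25] |F| 2.79 M [ 0.08 -0.54 -0.04] rot [ 0. -0. -1.]
```

Request:
{"fn": "send_rows", "kwargs": {
  "plan": [
    {"tx":1,"ty":0,"tz":0,"spin":0,"fingers":-1},
    {"tx":2,"ty":0,"tz":0,"spin":0,"fingers":-1},
    {"tx":3,"ty":0,"tz":0,"spin":0,"fingers":-1},
    {"tx":4,"ty":0,"tz":0,"spin":0,"fingers":-1}
  ]
}}

```text
time: 8.68
tool_pos: [0.4693, -0.0188, 0.2296]
tool_rot: [[-0.986, -0.164, -0.0], [-0.164, 0.986, -0.0], [0.0, -0.0, -1.0]]
force: [3.2, -0.3, -4.2]
finger_gap: 0.131
grip_force: 60.5
```

Request:
{"fn": "send_rows", "kwargs": {
  "plan": [
    {"tx":1,"ty":0,"tz":0,"spin":0,"fingers":-1},
    {"tx":2,"ty":0,"tz":0,"spin":0,"fingers":-1},
    {"tx":2,"ty":0,"tz":0,"spin":0,"fingers":-1}
  ]
}}

```text
time: 8.93
tool_pos: [0.4672, -0.0191, 0.2296]
tool_rot: [[-0.986, -0.164, -0.0], [-0.164, 0.986, 0.0], [0.0, 0.0, -1.0]]
force: [2.6, 0.6, -4.0]
finger_gap: 0.133
grip_force: 60.6
```

Request:
{"fn": "send_rows", "kwargs": {
  "plan": [
    {"tx":0.7,"ty":0,"tz":0,"spin":0,"fingers":-1},
    {"tx":1.4,"ty":0,"tz":0,"spin":0,"fingers":-1},
    {"tx":2,"ty":0,"tz":0,"spin":0,"fingers":-1}
  ]
}}

```text
time: 9.18
tool_pos: [0.4654, -0.0195, 0.2296]
tool_rot: [[-0.986, -0.164, 0.0], [-0.164, 0.986, -0.0], [-0.0, -0.0, -1.0]]
force: [2.5, 0.6, -5.9]
finger_gap: 0.135
grip_force: 60.6
```

Request:
{"fn": "send_rows", "kwargs": {
  "plan": [
    {"tx":0.7,"ty":0,"tz":0,"spin":0,"fingers":-1},
    {"tx":1.4,"ty":0,"tz":0,"spin":0,"fingers":-1},
    {"tx":2,"ty":0,"tz":0,"spin":0,"fingers":-1}
  ]
}}

```text
time: 9.43
tool_pos: [0.4634, -0.0198, 0.2296]
tool_rot: [[-0.986, -0.164, -0.0], [-0.164, 0.986, -0.0], [0.0, 0.0, -1.0]]
force: [3.2, 0.5, -4.7]
finger_gap: 0.135
grip_force: 60.6
```

Request:
{"fn": "send_rows", "kwargs": {
  "plan": [
    {"tx":0.7,"ty":0,"tz":0,"spin":0,"fingers":-1},
    {"tx":1.4,"ty":0,"tz":0,"spin":0,"fingers":-1},
    {"tx":2,"ty":0,"tz":0,"spin":0,"fingers":-1}
  ]
}}

```text
time: 9.68
tool_pos: [0.4614, -0.0201, 0.2296]
tool_rot: [[-0.986, -0.164, -0.0], [-0.164, 0.986, -0.0], [0.0, -0.0, -1.0]]
force: [2.8, -0.1, -4.4]
finger_gap: 0.136
grip_force: 60.6
```

Request:
{"fn": "send_rows", "kwargs": {
  "plan": [
    {"tx":0.7,"ty":0,"tz":0,"spin":0,"fingers":-1},
    {"tx":1.4,"ty":0,"tz":0,"spin":0,"fingers":-1},
    {"tx":2,"ty":0,"tz":0,"spin":0,"fingers":-1}
  ]
}}

```text
time: 9.93
tool_pos: [0.4594, -0.0204, 0.2296]
tool_rot: [[-0.986, -0.165, -0.0], [-0.165, 0.986, -0.0], [0.0, -0.0, -1.0]]
force: [2.8, 0.2, -4.2]
finger_gap: 0.132
grip_force: 60.6
```

Request:
{"fn": "send_rows", "kwargs": {
  "plan": [
    {"tx":0.7,"ty":0,"tz":0,"spin":0,"fingers":-1},
    {"tx":1.4,"ty":0,"tz":0,"spin":0,"fingers":-1},
    {"tx":2,"ty":0,"tz":0,"spin":0,"fingers":-1}
  ]
}}

```text
time: 10.18
tool_pos: [0.4574, -0.0208, 0.2296]
tool_rot: [[-0.986, -0.164, -0.0], [-0.164, 0.986, 0.0], [0.0, 0.0, -1.0]]
force: [2.5, -0.7, -4.1]
finger_gap: 0.133
grip_force: 60.5
```

Request:
{"fn": "send_rows", "kwargs": {
  "plan": [
    {"tx":0.7,"ty":0,"tz":0,"spin":0,"fingers":-1},
    {"tx":1.4,"ty":0,"tz":0,"spin":0,"fingers":-1},
    {"tx":2,"ty":0,"tz":0,"spin":0,"fingers":-1}
  ]
}}

```text
time: 10.43
tool_pos: [0.4555, -0.0211, 0.2296]
tool_rot: [[-0.986, -0.164, 0.0], [-0.164, 0.986, -0.0], [-0.0, -0.0, -1.0]]
force: [2.5, -0.1, -5.0]
finger_gap: 0.135
grip_force: 60.5
```

Request:
{"fn": "send_rows", "kwargs": {
  "plan": [
    {"tx":0.7,"ty":0,"tz":0,"spin":0,"fingers":-1},
    {"tx":1.4,"ty":0,"tz":0,"spin":0,"fingers":-1},
    {"tx":2,"ty":0,"tz":0,"spin":0,"fingers":-1}
  ]
}}

```text
time: 10.68
tool_pos: [0.4535, -0.0215, 0.2296]
tool_rot: [[-0.986, -0.164, 0.0], [-0.164, 0.986, -0.0], [-0.0, -0.0, -1.0]]
force: [3.2, 1.1, -4.8]
finger_gap: 0.134
grip_force: 60.5
```

Request:
{"fn": "send_rows", "kwargs": {
  "plan": [
    {"tx":0.7,"ty":0,"tz":0,"spin":0,"fingers":-1},
    {"tx":1.4,"ty":0,"tz":0,"spin":0,"fingers":-1},
    {"tx":2,"ty":0,"tz":0,"spin":0,"fingers":-1}
  ]
}}

```text
time: 10.93
tool_pos: [0.4515, -0.0218, 0.2296]
tool_rot: [[-0.986, -0.164, -0.0], [-0.164, 0.986, 0.0], [0.0, 0.0, -1.0]]
force: [3.3, -0.1, -4.5]
finger_gap: 0.136
grip_force: 60.4
```

Request:
{"fn": "send_rows", "kwargs": {
  "plan": [
    {"tx":0.7,"ty":0,"tz":0,"spin":0,"fingers":-1},
    {"tx":1.4,"ty":0,"tz":0,"spin":0,"fingers":-1},
    {"tx":2,"ty":0,"tz":0,"spin":0,"fingers":-1}
  ]
}}

```text
time: 11.18
tool_pos: [0.4504, -0.022, 0.2297]
tool_rot: [[-0.986, -0.164, 0.002], [-0.164, 0.986, 0.0], [-0.002, -0.0, -1.0]]
force: [7.0, 1.7, -6.8]
finger_gap: 0.134
grip_force: 59.9
```

Request:
{"fn": "send_rows", "kwargs": {
  "plan": [
    {"tx":0.2,"ty":0,"tz":0,"spin":0,"fingers":-1},
    {"tx":0.2,"ty":0,"tz":0,"spin":0,"fingers":-1}
  ]
}}

```text
time: 11.35
tool_pos: [0.4504, -0.022, 0.2298]
tool_rot: [[-0.986, -0.164, 0.002], [-0.164, 0.986, 0.0], [-0.002, -0.0, -1.0]]
force: [5.3, 1.5, -6.5]
finger_gap: 0.137
grip_force: 59.8
```

```bash
python3 -c "
from h import *
f()"
```

```text
t 11.35 leg x nominal 46.0 z 0.22976515943654993 F door [ 5.45  0.88 -2.62] |F| 6.05 M [ 0.16 -1.03 -0.03] rot [ 0.002  0.    -1.   ]
```

Request:
{"fn": "send_rows", "kwargs": {
  "plan": [
    {"tx":0.5,"ty":0,"tz":0,"spin":0,"fingers":-1},
    {"tx":0.8,"ty":0,"tz":0,"spin":0,"fingers":-1},
    {"tx":0.8,"ty":0,"tz":0,"spin":0,"fingers":-1}
  ]
}}

```text
time: 11.6
tool_pos: [0.4502, -0.0221, 0.2299]
tool_rot: [[-0.986, -0.164, 0.004], [-0.164, 0.986, 0.0], [-0.004, -0.0, -1.0]]
force: [8.6, 1.4, -6.8]
finger_gap: 0.132
grip_force: 59.4
```

```bash
python3 -c "
from h import *
f()"
```

```text
t 11.6 leg x nominal 45.8 z 0.22988676245679535 F door [ 8.7   0.23 -2.92] |F| 9.18 M [ 0.21 -1.37  0.05] rot [ 0.004  0.    -1.   ]
```

Request:
{"fn": "send_rows", "kwargs": {
  "plan": [
    {"tx":0.2,"ty":0,"tz":0.4,"spin":0,"fingers":-1},
    {"tx":0.5,"ty":0,"tz":0.8,"spin":0,"fingers":-1},
    {"tx":0.5,"ty":0,"tz":0.8,"spin":0,"fingers":-1}
  ]
}}

```text
time: 11.85
tool_pos: [0.4498, -0.0222, 0.2291]
tool_rot: [[-0.986, -0.164, 0.004], [-0.164, 0.986, 0.0], [-0.004, -0.0, -1.0]]
force: [8.1, 1.3, -7.1]
finger_gap: 0.137
grip_force: 59.5
```

```bash
python3 -c "
from h import *
f()"
```

```text
t 11.85 leg x nominal 45.4 z 0.22905275705533418 F door [ 8.17  0.2  -3.27] |F| 8.8 M [ 0.22 -1.44 -0.08] rot [ 0.004  0.    -1.   ]
```

Request:
{"fn": "send_rows", "kwargs": {
  "plan": [
    {"tx":0.4,"ty":0,"tz":0,"spin":0,"fingers":-1},
    {"tx":0.8,"ty":0,"tz":0,"spin":0,"fingers":-1},
    {"tx":0.8,"ty":0,"tz":0,"spin":0,"fingers":-1}
  ]
}}

```text
time: 12.1
tool_pos: [0.4496, -0.0223, 0.2292]
tool_rot: [[-0.986, -0.164, 0.005], [-0.164, 0.986, 0.0], [-0.005, -0.0, -1.0]]
force: [9.6, 2.0, -7.9]
finger_gap: 0.136
grip_force: 59.1
```

```bash
python3 -c "
from h import *
f()"
```

```text
t 12.1 leg x nominal 45.2 z 0.22923312425886813 F door [ 9.79  0.64 -4.1 ] |F| 10.61 M [ 0.31 -1.73 -0.01] rot [ 0.005  0.    -1.   ]
```

Request:
{"fn": "send_rows", "kwargs": {
  "plan": [
    {"tx":0.2,"ty":0,"tz":0.5,"spin":0,"fingers":-1},
    {"tx":0.4,"ty":0,"tz":1.2,"spin":0,"fingers":-1},
    {"tx":0.4,"ty":0,"tz":1.2,"spin":0,"fingers":-1}
  ]
}}

```text
time: 12.35
tool_pos: [0.4491, -0.0224, 0.2279]
tool_rot: [[-0.986, -0.164, 0.005], [-0.164, 0.986, 0.0], [-0.005, -0.0, -1.0]]
force: [9.6, 1.6, -7.5]
finger_gap: 0.137
grip_force: 59.3
```

```bash
python3 -c "
from h import *
f()"
```

```text
t 12.35 leg x nominal 44.7 z 0.22793307632840495 F door [ 9.66  0.29 -3.71] |F| 10.35 M [ 0.23 -1.69 -0.05] rot [ 0.005  0.    -1.   ]
```

Request:
{"fn": "send_rows", "kwargs": {
  "plan": [
    {"tx":0.4,"ty":0,"tz":0,"spin":0,"fingers":-1},
    {"tx":0.7,"ty":0,"tz":0,"spin":0,"fingers":-1},
    {"tx":0.7,"ty":0,"tz":0,"spin":0,"fingers":-1}
  ]
}}

```text
time: 12.6
tool_pos: [0.449, -0.0225, 0.2282]
tool_rot: [[-0.986, -0.164, 0.006], [-0.164, 0.986, 0.0], [-0.006, -0.001, -1.0]]
force: [10.9, 2.0, -8.6]
finger_gap: 0.133
grip_force: 59.0
```

```bash
python3 -c "
from h import *
f()"
```

```text
t 12.6 leg x nominal 44.6 z 0.22815774985958692 F door [11.04  0.41 -4.78] |F| 12.03 M [ 0.27 -2.02 -0.02] rot [ 0.006  0.    -1.   ]
```

Request:
{"fn": "send_rows", "kwargs": {
  "plan": [
    {"tx":0.4,"ty":0,"tz":0,"spin":0,"fingers":-1},
    {"tx":0.4,"ty":0,"tz":0,"spin":0,"fingers":-1},
    {"tx":0.4,"ty":0,"tz":0,"spin":0,"fingers":-1},
    {"tx":0.4,"ty":0,"tz":0,"spin":0,"fingers":-1},
    {"tx":0.4,"ty":0,"tz":0,"spin":0,"fingers":-1},
    {"tx":0.4,"ty":0,"tz":0,"spin":0,"fingers":-1}
  ]
}}

```text
time: 13.1
tool_pos: [0.4489, -0.0226, 0.2282]
tool_rot: [[-0.986, -0.164, 0.007], [-0.164, 0.986, 0.0], [-0.007, -0.001, -1.0]]
force: [11.7, 1.1, -9.4]
finger_gap: 0.133
grip_force: 58.8
```

```bash
python3 -c "
from h import *
f()"
```

```text
t 13.1 leg x nominal 44.5 z 0.22821121657457413 F door [11.62 -0.55 -5.58] |F| 12.89 M [ 0.36 -2.09 -0.02] rot [ 0.007  0.    -1.   ]
```

Holding now for over a second.

Request:
{"fn": "send_rows", "kwargs": {
  "plan": [
    {"tx":0,"ty":0,"tz":0,"spin":0,"fingers":-1},
    {"tx":0,"ty":0,"tz":0,"spin":0,"fingers":-1},
    {"tx":0,"ty":0,"tz":0,"spin":0,"fingers":-1},
    {"tx":0,"ty":0,"tz":0,"spin":0,"fingers":-1},
    {"tx":0,"ty":0,"tz":0,"spin":0,"fingers":-1},
    {"tx":0,"ty":0,"tz":0,"spin":0,"fingers":-1},
    {"tx":0,"ty":0,"tz":0,"spin":0,"fingers":-1},
    {"tx":0,"ty":0,"tz":0,"spin":0,"fingers":-1},
    {"tx":0,"ty":0,"tz":0,"spin":0,"fingers":-1},
    {"tx":0,"ty":0,"tz":0,"spin":0,"fingers":-1}
  ]
}}

```text
time: 13.93
tool_pos: [0.4489, -0.0226, 0.2282]
tool_rot: [[-0.986, -0.164, 0.007], [-0.164, 0.986, 0.0], [-0.007, -0.001, -1.0]]
force: [11.4, 3.6, -8.7]
finger_gap: 0.133
grip_force: 58.8
```

```bash
python3 -c "
from h import *
f()"
```

```text
t 13.93 leg x nominal 44.5 z 0.22821922475202955 F door [11.81  1.9  -4.9 ] |F| 12.79 M [ 0.35 -2.16 -0.01] rot [ 0.007  0.    -1.   ]
```

Request:
{"fn": "send_rows", "kwargs": {
  "plan": [
    {"tx":0,"ty":0,"tz":0,"spin":0,"fingers":-1},
    {"tx":0,"ty":0,"tz":0,"spin":0,"fingers":-1},
    {"tx":0,"ty":0,"tz":0,"spin":0,"fingers":-1},
    {"tx":0,"ty":0,"tz":0,"spin":0,"fingers":-1},
    {"tx":0,"ty":0,"tz":0,"spin":0,"fingers":-1},
    {"tx":-2,"ty":0,"tz":0,"spin":0,"fingers":-1},
    {"tx":-5,"ty":0,"tz":0,"spin":0,"fingers":-1},
    {"tx":-9,"ty":0,"tz":0,"spin":0,"fingers":-1},
    {"tx":-14,"ty":0,"tz":0,"spin":0,"fingers":-1},
    {"tx":-19,"ty":0,"tz":0,"spin":0,"fingers":-1},
    {"tx":-20,"ty":0,"tz":0,"spin":0,"fingers":-1},
    {"tx":-20,"ty":0,"tz":0,"spin":0,"fingers":-1}
  ]
}}

```text
time: 14.93
tool_pos: [0.4658, -0.0194, 0.2274]
tool_rot: [[-0.986, -0.165, -0.001], [-0.165, 0.986, 0.0], [0.001, 0.0, -1.0]]
force: [0.0, -0.4, -3.9]
finger_gap: 0.136
grip_force: 59.8
```

```bash
python3 -c "
from h import *
f()"
```

```text
t 14.93 leg x nominal 61.6 z 0.2274177812756381 F door [-0.09 -0.16 -0.09] |F| 0.13 M [ 0.03  0.11 -0.01] rot [-0.001  0.    -1.   ]
```

Request:
{"fn": "send_rows", "kwargs": {
  "plan": [
    {"tx":0,"ty":0,"tz":-8,"spin":0,"fingers":-1},
    {"tx":0,"ty":0,"tz":-24,"spin":0,"fingers":-1},
    {"tx":0,"ty":0,"tz":-46,"spin":0,"fingers":-1},
    {"tx":0,"ty":0,"tz":-70,"spin":0,"fingers":-1},
    {"tx":0,"ty":0,"tz":-94,"spin":0,"fingers":-1},
    {"tx":0,"ty":0,"tz":-112,"spin":0,"fingers":-1},
    {"tx":0,"ty":0,"tz":-122,"spin":0,"fingers":-1},
    {"tx":0,"ty":0,"tz":-126,"spin":0,"fingers":-1},
    {"tx":0,"ty":0,"tz":-126,"spin":0,"fingers":-1}
  ]
}}

```text
time: 15.68
tool_pos: [0.4657, -0.0195, 0.3543]
tool_rot: [[-0.986, -0.164, 0.001], [-0.164, 0.986, -0.0], [-0.001, -0.001, -1.0]]
force: [0.5, 0.5, -3.9]
finger_gap: 0.133
grip_force: 59.9
```

```bash
python3 - <<'E'
from h import *
f();to(.4503,-.3205,.351,np.pi/2)
a=cams.get_image('side')[70:190,220:380,::-1];cv2.imwrite('pics/l1.png',cv2.resize(a,(800,600),interpolation=cv2.INTER_CUBIC))
E
```

```text
t 15.68 leg x nominal 61.6 z 0.3542565432220363 F door [ 0.5   0.64 -0.08] |F| 0.5 M [-0.02  0.1   0.01] rot [ 0.001 -0.    -1.   ]
t 15.68 pos [ 0.4657 -0.0195  0.3543] yaw 1.736 F [ 0.48  0.45 -3.91] M [-0.02  0.1   0.01] gap 0.133 -> t [  64.7 -294.4    3.4] spin 0.1652
```

View pics/l1.png

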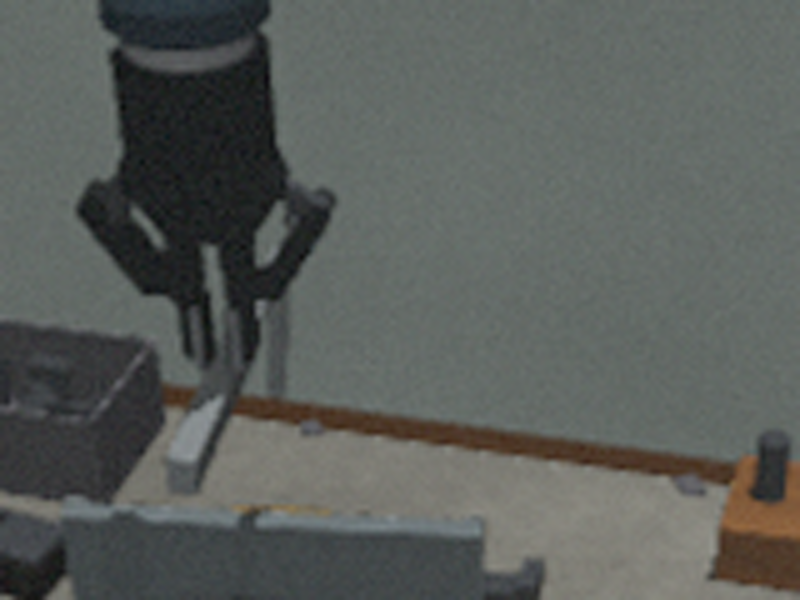

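The lever now leans towards the door, with only a sliver of brass visible above the door top at (250,513). The rod's rear face is at (183,460–490) and the leg bottom at (276,397). Next I check the rod's tilt in the fingers.

```bash
python3 - <<'E'
from h import *
# rear-face bottom-mid and leg bottom, before/after press
obs=[((.5079,-.0101,.3478),1.739,(210,110),(248,253),(336,169)),((.4657,-.0195,.3543),1.736,(220,70),(182,491),(276,397))]
for p,yaw,o,rear,leg in obs:
    c=lambda q:np.array([o[0]+(q[0]+.5)/5-.5,o[1]+(q[1]+.5)/5-.5])
    dob=c(leg)-c(rear);print('obs diff',dob)
    for t in(-.05,-.025,0,.025,.05,.1):
        Ry=np.array([[np.cos(t),0,-np.sin(t)],[0,1,0],[np.sin(t),0,np.cos(t)]])  # + = front up
        P=[np.array(p)+[0,0,-.002]+Rz(yaw-np.pi/2)@Ry@np.array(v) for v in((-.1,0,-.011),(.15,0,-.096))]
        q=proj('side',np.array(P));print(t,np.round(q[1]-q[0]-dob,1),end=' ')
    print()
E
```

```text
obs diff [ 17.6 -16.8]
-0.05 [ 1.  -0.3] -0.025 [ 0.9 -2.5] 0 [ 0.9 -4.7] 0.025 [ 0.8 -6.9] 0.05 [ 0.7 -9. ] 0.1 [  0.5 -13.2] 
obs diff [ 18.8 -18.8]
-0.05 [ 1.2 -0.3] -0.025 [ 1.1 -2.6] 0 [ 1.  -4.8] 0.025 [ 0.9 -7. ] 0.05 [ 0.8 -9.2] 0.1 [  0.6 -13.6]
```

The tilt is unchanged by the press, so I'm returning the rod to the rest.

Request:
{"fn": "send_rows", "kwargs": {
  "plan": [
    {"tx":3,"ty":-15,"tz":0,"spin":0.01,"fingers":-1},
    {"tx":9,"ty":-42,"tz":0,"spin":0.03,"fingers":-1},
    {"tx":16,"ty":-75,"tz":0,"spin":0.05,"fingers":-1},
    {"tx":24,"ty":-112,"tz":0,"spin":0.07,"fingers":-1},
    {"tx":32,"ty":-150,"tz":0,"spin":0.09,"fingers":-1},
    {"tx":40,"ty":-188,"tz":0,"spin":0.11,"fingers":-1},
    {"tx":48,"ty":-222,"tz":0,"spin":0.13,"fingers":-1},
    {"tx":55,"ty":-252,"tz":0,"spin":0.145,"fingers":-1},
    {"tx":60,"ty":-275,"tz":0,"spin":0.155,"fingers":-1},
    {"tx":63.5,"ty":-289,"tz":0,"spin":0.165,"fingers":-1},
    {"tx":64.7,"ty":-294.4,"tz":0,"spin":0.165,"fingers":-1},
    {"tx":64.7,"ty":-294.4,"tz":0,"spin":0.165,"fingers":-1}
  ]
}}

```text
time: 16.73
tool_pos: [0.4498, -0.3208, 0.3522]
tool_rot: [[-1.0, 0.001, -0.002], [0.001, 1.0, 0.002], [0.002, 0.002, -1.0]]
force: [0.1, 0.2, -3.8]
finger_gap: 0.135
grip_force: 59.9
```

Request:
{"fn": "send_rows", "kwargs": {
  "plan": [
    {"tx":0,"ty":0,"tz":0,"spin":0,"fingers":-1},
    {"tx":0,"ty":0,"tz":0,"spin":0,"fingers":-1},
    {"tx":0,"ty":0,"tz":0,"spin":0,"fingers":-1}
  ]
}}

```text
time: 16.98
tool_pos: [0.4505, -0.3189, 0.354]
tool_rot: [[-1.0, -0.002, 0.0], [-0.002, 1.0, 0.0], [-0.0, 0.0, -1.0]]
force: [0.3, 0.1, -3.9]
finger_gap: 0.136
grip_force: 59.8
```

```bash
python3 -c "
from h import *
to(.4508,-.3205,.170,np.pi/2+.001)"
```

```text
t 16.98 pos [ 0.4505 -0.3189  0.354 ] yaw 1.5729 F [ 0.32  0.13 -3.93] M [ 0.03  0.06 -0.01] gap 0.136 -> t [ -0.2  -1.6 184. ] spin 0.0011
```

Request:
{"fn": "send_rows", "kwargs": {
  "plan": [
    {"tx":0,"ty":-1.5,"tz":12,"spin":0,"fingers":-1},
    {"tx":0,"ty":-1.5,"tz":36,"spin":0,"fingers":-1},
    {"tx":0,"ty":-1.5,"tz":66,"spin":0,"fingers":-1},
    {"tx":0,"ty":-1.5,"tz":100,"spin":0,"fingers":-1},
    {"tx":0,"ty":-1.5,"tz":132,"spin":0,"fingers":-1},
    {"tx":0,"ty":-1.5,"tz":158,"spin":0,"fingers":-1},
    {"tx":0,"ty":-1.5,"tz":175,"spin":0,"fingers":-1},
    {"tx":0,"ty":-1.5,"tz":182,"spin":0,"fingers":-1},
    {"tx":0,"ty":-1.5,"tz":184,"spin":0,"fingers":-1},
    {"tx":0,"ty":-1.5,"tz":184,"spin":0,"fingers":-1},
    {"tx":0,"ty":-1.5,"tz":184,"spin":0,"fingers":-1},
    {"tx":0,"ty":-1.5,"tz":184,"spin":0,"fingers":-1}
  ]
}}

```text
time: 17.98
tool_pos: [0.4511, -0.3226, 0.1714]
tool_rot: [[-1.0, -0.001, 0.002], [-0.001, 1.0, -0.002], [-0.002, -0.002, -1.0]]
force: [-0.3, -0.5, -4.7]
finger_gap: 0.138
grip_force: 59.8
```

```bash
python3 - <<'E'
from h import *
to(.4508,-.3205,.130,np.pi/2+.001)
a=cams.get_image('side')[180:300,320:440,::-1];cv2.imwrite('pics/p1.png',cv2.resize(a,(600,600),interpolation=cv2.INTER_CUBIC))
E
```

```text
t 17.98 pos [ 0.4511 -0.3226  0.1714] yaw 1.5713 F [-0.33 -0.55 -4.65] M [-0.02  0.06  0.03] gap 0.138 -> t [ 0.4  2.2 41.4] spin -0.0005
```

View pics/p1.png

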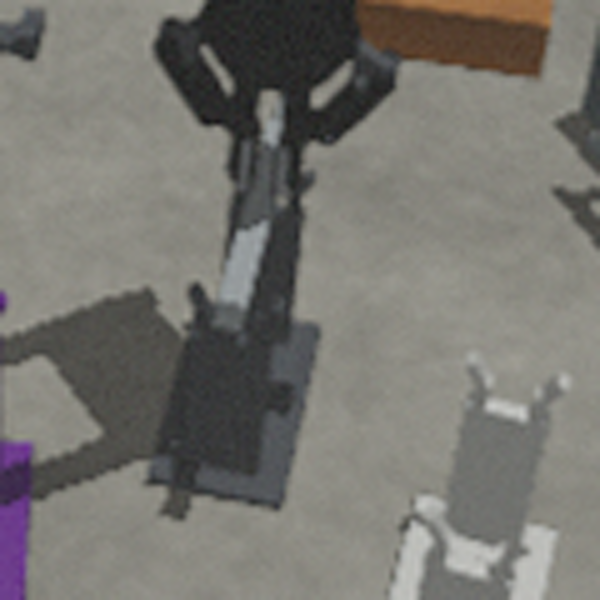

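The rod is aligned above the forks, with its rear end at (228,315). Lowering it with a small y correction.

Request:
{"fn": "send_rows", "kwargs": {
  "plan": [
    {"tx":0,"ty":1.7,"tz":0,"spin":0,"fingers":-1},
    {"tx":0,"ty":1.7,"tz":6,"spin":0,"fingers":-1},
    {"tx":0,"ty":1.7,"tz":12,"spin":0,"fingers":-1},
    {"tx":0,"ty":1.7,"tz":18,"spin":0,"fingers":-1},
    {"tx":0,"ty":1.7,"tz":24,"spin":0,"fingers":-1},
    {"tx":0,"ty":1.7,"tz":30,"spin":0,"fingers":-1},
    {"tx":0,"ty":1.7,"tz":35,"spin":0,"fingers":-1},
    {"tx":0,"ty":1.7,"tz":38,"spin":0,"fingers":-1},
    {"tx":0,"ty":1.7,"tz":38,"spin":0,"fingers":-1}
  ]
}}

```text
time: 18.78
tool_pos: [0.4498, -0.3199, 0.1306]
tool_rot: [[-1.0, -0.0, -0.001], [-0.0, 1.0, 0.001], [0.001, 0.001, -1.0]]
force: [-0.2, 1.1, -3.3]
finger_gap: 0.137
grip_force: 60.1
```

```bash
python3 -c "
from h import *
to(.4508,-.3205,.128,np.pi/2+.001)"
```

```text
t 18.78 pos [ 0.4498 -0.3199  0.1306] yaw 1.5709 F [-0.15  1.13 -3.31] M [-0.02  0.11 -0.08] gap 0.137 -> t [-1.  -0.6  2.6] spin -0.0009
```

Request:
{"fn": "send_rows", "kwargs": {
  "plan": [
    {"tx":0,"ty":0,"tz":1,"spin":0,"fingers":-1},
    {"tx":0,"ty":0,"tz":2,"spin":0,"fingers":-1},
    {"tx":0,"ty":0,"tz":3,"spin":0,"fingers":-1},
    {"tx":0,"ty":0,"tz":3,"spin":0,"fingers":-1},
    {"tx":0,"ty":0,"tz":3,"spin":0,"fingers":-1}
  ]
}}

```text
time: 19.2
tool_pos: [0.4504, -0.3204, 0.1289]
tool_rot: [[-1.0, -0.0, 0.0], [-0.0, 1.0, -0.0], [-0.0, -0.0, -1.0]]
force: [-0.8, 0.1, -3.3]
finger_gap: 0.131
grip_force: 61.0
```

Request:
{"fn": "send_rows", "kwargs": {
  "plan": [
    {"tx":0,"ty":0,"tz":1,"spin":0,"fingers":-1},
    {"tx":0,"ty":0,"tz":2,"spin":0,"fingers":-1},
    {"tx":0,"ty":0,"tz":2.5,"spin":0,"fingers":-1},
    {"tx":0,"ty":0,"tz":2.5,"spin":0,"fingers":-1}
  ]
}}

```text
time: 19.53
tool_pos: [0.4503, -0.3204, 0.1273]
tool_rot: [[-1.0, -0.0, 0.001], [-0.0, 1.0, -0.001], [-0.001, -0.001, -1.0]]
force: [-3.0, 1.8, 4.4]
finger_gap: 0.136
grip_force: 64.4
```

Request:
{"fn": "send_rows", "kwargs": {
  "plan": [
    {"tx":0,"ty":0,"tz":0,"spin":0,"fingers":-0.6},
    {"tx":0,"ty":0,"tz":0,"spin":0,"fingers":-0.4},
    {"tx":0,"ty":0,"tz":0,"spin":0,"fingers":0},
    {"tx":0,"ty":0,"tz":0,"spin":0,"fingers":0.6},
    {"tx":0,"ty":0,"tz":0,"spin":0,"fingers":0.8},
    {"tx":0,"ty":0,"tz":0,"spin":0,"fingers":0.8},
    {"tx":0,"ty":0,"tz":-20,"spin":0,"fingers":0.8},
    {"tx":0,"ty":0,"tz":-55,"spin":0,"fingers":0.8},
    {"tx":0,"ty":0,"tz":-90,"spin":0,"fingers":0.8},
    {"tx":0,"ty":0,"tz":-130,"spin":0,"fingers":0.8},
    {"tx":0,"ty":0,"tz":-170,"spin":0,"fingers":0.8},
    {"tx":0,"ty":0,"tz":-200,"spin":0,"fingers":0.8}
  ]
}}

```text
time: 20.53
tool_pos: [0.4505, -0.3205, 0.3299]
tool_rot: [[-1.0, -0.0, 0.003], [-0.0, 1.0, -0.003], [-0.003, -0.003, -1.0]]
force: [0.8, -0.5, -0.6]
finger_gap: 0.903
grip_force: 0.0
```

Request:
{"fn": "send_rows", "kwargs": {
  "plan": [
    {"tx":30,"ty":20,"tz":0,"spin":0,"fingers":0.8},
    {"tx":60,"ty":50,"tz":0,"spin":0,"fingers":0.8},
    {"tx":80,"ty":80,"tz":0,"spin":0,"fingers":0.8},
    {"tx":90,"ty":115,"tz":0,"spin":0,"fingers":0.8},
    {"tx":95,"ty":150,"tz":0,"spin":0,"fingers":0.8},
    {"tx":95,"ty":160,"tz":0,"spin":0,"fingers":0.8},
    {"tx":95,"ty":160,"tz":0,"spin":0,"fingers":0.8}
  ]
}}

```text
time: 21.12
tool_pos: [0.3549, -0.1582, 0.3268]
tool_rot: [[-1.0, -0.003, 0.002], [-0.003, 1.0, -0.001], [-0.002, -0.001, -1.0]]
force: [-0.7, 0.0, -0.0]
finger_gap: 0.896
grip_force: 0.0
```

```bash
python3 - <<'E'
from h import *
to(.4508,-.3205,.128,np.pi/2)
b=cams.get_image('side')
cv2.imwrite('pics/e1.png',cv2.resize(b[110:350,200:520,::-1],(800,600),interpolation=cv2.INTER_CUBIC))
E
```

```text
t 21.12 pos [ 0.3549 -0.1582  0.3268] yaw 1.5737 F [-0.72  0.02 -0.04] M [ 0.   -0.02 -0.05] gap 0.896 -> t [ -95.1 -162.5  199.1] spin 0.0029
```

View pics/e1.png

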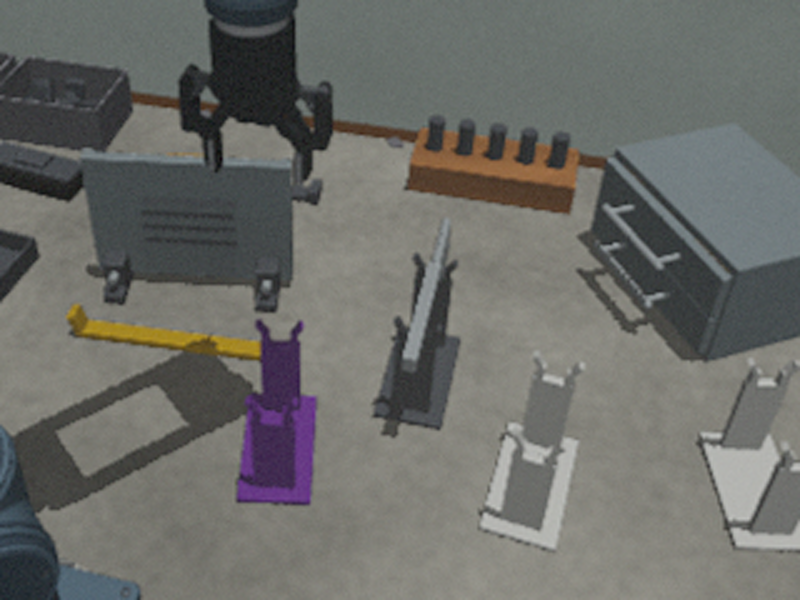

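The rod is back in its rest exactly as at the start, at (395–450, 220–420). The lever is drawn over, and the other things visible here have not moved.

```bash
python3 -c "
from cell import manip
print(manip.job_done())"
```

```text
the job is handed in; nothing more can be done
None
```

Job handed in at about 21 s: the lever was drawn to its stop and held there for over a second at a measured 12–13 N (seats above 8 N, bends above 16 N), and the rod is back in its rest as it was.

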